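# Set the two fertiliser dosers

## Robot

A 7-joint arm with a two-finger parallel gripper is mounted at the origin on the work surface. World frame = base frame: x ahead of the robot, y to its left, z up, the work surface at z = 0. Lengths are in m, angles in rad, forces in N, time in s.
With the tool pointing down it reaches from about 0.35 to 0.775 m from the base axis. Payload 3.1 kg.
Tool frame: the origin (TCP) lies between the finger pads; the fingertips stand 17 mm ahead of it and the grasp point (between the pads) lies 2 mm behind it; x points along the fingers, z is the direction in which the jaws open and shut, and the axes are right-handed (so a half turn about x gives the same grasp; the last joint's range is limited). The gripper opens to 85 mm and grips with 20 to 120 N. Pads are 22 mm wide; open, the fingers measure 114 mm over their backs; the gripper's body (76 mm by 85 mm) begins 54 mm behind the grasp point. The pads swing forward as they close: fully open they stand 13 mm farther back than shut.
Start: joints at [1.188, 0.311, 0.014, 1.512, -0.004, 1.319, -0.027], TCP at [0.184, -0.518, 0.248] pointing down, gripper open.
Joint ranges: [-2.7, 2.7], [-0.3, 1.91], [-1.27, 1.3], [0.12, 2.57], [-1.44, 4.58], [0.2, 2.03], [-3.05, 3.05]. Speed limits (rad/s): [2.79, 2.79, 3.14, 3.14, 3.14, 3.14, 3.14].

## Interface

Orientations are given as [roll, pitch, yaw] about the fixed x, y, z axes, in that order (R = Rz(yaw) Ry(pitch) Rx(roll)).
In Python, from cell import telemetry, camera, bot, outline_of gives the robot as it stands. The module is installed in compiled form; this text tells all that it offers.
- The arm moves only by the tool play_rows, never from a script. Its argument "series" is a list of rows, each a list of 7 numbers: the shift along the tool's x, y, z in m, then the turn, a rotation vector about the tool's x, y, z in rad, then the finger opening in m, from 0 to 0.0854. A call has 1 to 20 rows; each row shifts and turns the commanded pose from where the row before left it, along the tool's axes as they then stand; what a row does not reach is not made up. A row lasts 1/12 s, in which the tool goes at most 41.7 mm and 7.16 degrees, less where a joint would pass 70% of its speed; a pose out of reach is approached as far as the arm can. A call with a gripper value outside its range is refused whole. The fingers move at their own pace and stop on an object; the grip force is fixed at half the most. Time passes only in rows, so rows that do not move let the fingers close. It gives the time, the measured TCP pose, the force and the opening at its end, in the units of the state.
- telemetry.sense(): the state, without advancing time (a new reading comes with each control period).
- camera(name): name is "side" or "top" or "wrist"; returns a dict with "color" (480x640x3 uint8, red, green, blue), "z_map" (480x640 float32, m along the optical axis (not along the pixel's ray), 0 where there is no reading), "camera_matrix" (3x3 intrinsics, pixels), "world_from_camera" (4x4, takes a point from camera to world coordinates); the wrist camera has in their place "hand_eye" (4x4, takes a point from camera to tool coordinates, whose origin is the TCP and whose axes are the tool frame's). Camera axes: x right, y down, z forward; pixel columns grow to the right and rows downward; lengths in m; the calibration is good to about 2 mm. The wrist camera is an equidistant fisheye: a pixel r from the principal point sees the ray r / f radians off the axis. A picture is of the moment at which its call begins: read the wrist's pose just before it.
- bot.finish_job(): hands the job in, once; it reports no verdict.
Trained networks look in a picture, given as the dict that the camera call returned (one of the last four; its "shot" number tells which), for a name from the list of things; names that differ only in an ending like _2 or _b are one class to them, and where a whole thing is asked for, a point or a joint stands for the part that bears it (a point fixed in the world has none). Each returns a list of dicts, best first, with "p" (0 to 1); they miss things now and then, are a little off and sometimes report something else, mostly with a low value. They report only what shows in the picture. A call takes as long as a camera call. They do not tell look-alikes from the thing itself.
- outline_of(target, picture): "region" (480x640 bool, what is visible of it) and "position" ([row, column] in pixels, amid what is visible of it).
The state is a dict: "time": time; "joints": joint angles; "dq": joint speeds; "effort": joint torques, N m; "position": TCP position; "tcp_rot": TCP orientation; "contact_force": force on the tool from outside, world axes, zero at the start; "torque": the same for the moment, N m; "grip_width": opening from 0.0 (shut) to 1.0 (fully open).
Only numpy, scipy, OpenCV 4.12 (cv2) and the standard library are available. Lean on these libraries where they do the work, as an engineer would, in place of code of your own. Each camera call takes 0.05 s, during which the arm holds its last target. There are 200 camera calls.

## Task

Set the two fertiliser dosers on the bench by turning their black scale sleeves, whose lugs can be pushed round: the tall doser to 6 and the short doser to 2, each numeral clicked in at the white arrow on the cap. Leave the pots, jar, cup and tools around them where they are.

Things in the scene. Friction and masses are not known exactly. Their poses are not given: they have to be found in the camera images.
- tall_doser: The tall doser, screwed down; origin under its middle, on the bench. Grey foot 110 x 110 x 10 mm, grey column, two brass ports 26 mm thick along its +y and -y to 75 mm from the axis, 34 mm up. On top the black turning sleeve, radius 46 mm, 30 mm high, its top 155 mm above the bench; inside it a fixed grey cap, radius 24 mm, 6 mm higher, with a white arrow.
- tall_centre (a point): Point on the tall doser's vertical axis, halfway up its sleeve, 140 mm above the bench; fixed to the housing. z up; its -x axis points where the white arrow points. Beside the column the space under the lugs is free down to the ports.
- tall_sleeve (a joint): Turn of the tall sleeve, rad: 0 with numeral 0 at the arrow, growing clockwise seen from above. White numerals 0 to 8 on its top, 0.5236 rad (30 deg) apart, follow counter-clockwise: N is at the arrow at N x 0.5236. It clicks into each and stays; about 0.2 N m (3 N at a lug) takes it over the bump half-way to the next, then it springs on by itself. Stops just past 0 and 8.
- tall_wing_tip (a point): Middle of the outer end of the long wing, 95 mm from the tall doser's axis, at numeral 0, turning with the sleeve (wing at the arrow at joint value 0). It is one of four upright lugs 90 deg apart, 12 mm thick, 26 mm high, tops 2 mm below the sleeve's top; the other three are short, reaching 74 mm from the axis. Any lug can be pushed sideways with fingers let down beside it.
- short_doser: The short doser, screwed down; origin under its middle, on the bench. Grey foot 110 x 110 x 10 mm, grey column, two brass ports 26 mm thick along its +y and -y to 75 mm from the axis, 34 mm up. On top the black turning sleeve, radius 37 mm, 30 mm high, its top 108 mm above the bench; inside it a fixed grey cap, radius 17 mm, 6 mm higher, with a white arrow.
- short_centre (a point): Point on the short doser's vertical axis, halfway up its sleeve, 93 mm above the bench; fixed to the housing. z up; its -x axis points where the white arrow points. Beside the column the space under the lugs is free down to the ports.
- short_sleeve (a joint): Turn of the short sleeve, rad: 0 with numeral 0 at the arrow, growing clockwise seen from above. White numerals 0 to 8 on its top, 0.5236 rad (30 deg) apart, follow counter-clockwise: N is at the arrow at N x 0.5236. It clicks into each and stays; about 0.2 N m (3 N at a lug) takes it over the bump half-way to the next, then it springs on by itself. Stops just past 0 and 8.
- short_wing_tip (a point): Middle of the outer end of the long wing, 85 mm from the short doser's axis, at numeral 0, turning with the sleeve (wing at the arrow at joint value 0). It is one of four upright lugs 90 deg apart, 12 mm thick, 26 mm high, tops 2 mm below the sleeve's top; the other three are short, reaching 65 mm from the axis. Any lug can be pushed sideways with fingers let down beside it.
- pot: Small terracotta pot with a seedling, 64 mm wide, pot 55 mm high (plant to 85 mm); origin under its middle. Bystander, between the dosers.
- nail_jar: Closed glass jar with a steel lid, 58 mm wide, 62 mm high; origin under its middle. Bystander, between the dosers.
- measure: White plastic measuring cup, 60 mm wide, 60 mm high; origin under its middle. Bystander, between the dosers.
- hammer: Hammer, 260 mm long, lying at the back; bystander.
- trowel: Flat trowel, 240 mm long, lying at the back; bystander.
- pot_side: Terracotta pot with a seedling, 72 mm wide, pot 62 mm high, to the robot's right; bystander.
- spanner: Steel spanner, 180 mm long, lying to the robot's left; bystander.
There are look-alikes about, which are no part of the job. Leave any green, pink or purple look-alike of the short_doser alone.

How it is judged:
At the end, for the whole second after the job is handed in: The tall doser's sleeve rests at 6 and the short doser's at 2, each within 0.12 rad (7 degrees, a quarter of a division) of the numeral, and neither is turning (value of joint tall_sleeve between 3.0216 and 3.2616 rad and velocity of joint tall_sleeve between -0.1 and 0.1 rad/s and value of joint short_sleeve between 0.9272 and 1.1672 rad and velocity of joint short_sleeve between -0.1 and 0.1 rad/s); the robot touches nothing.
It fails at once if a pot, the nail jar, the measuring cup or a tool is shifted by more than 40 mm (distance of any of pot, nail_jar, measure, hammer, trowel, pot_side, spanner from where it was at the start of the episode above 0.04 m).
It also fails if it takes over 67 s, if anything falls off the work surface, if the arm or the gripper's body presses on something with over 40 N, if the wrist force passes 120 N, or if a joint passes its speed limit or range.

## Working session

There is one attempt and no reset: what is moved stays moved. The work goes in short steps, Python scripts to look and compute and a tool call to move; the robot and the scene stay as the last step left them, time stands still between calls to the robot, and variables do not carry over. Pictures are saved under pics/ and viewed, about 8 in all and at most 12, crops included, and the job is handed in when it is done.

Besides the shell and the picture viewer there is one more tool, called after "Emit:" as name(argument=value, ...), one argument or row to a line, values as JSON. play_rows: Moves the arm, as the interface text tells. Its arguments: {"type":"object","properties":{"series":{"type":"array","items":{"type":"array","items":{"type":"number"}}}},"required":["series"]}

```bash
mkdir -p pics; python3 - <<'E'
from cell import telemetry, camera, bot, outline_of
import cv2,numpy as np
s=telemetry.sense();print(s)
for n in ["top","side"]:
    p=camera(n);cv2.imwrite(f"pics/{n}0.png",p["color"][:,:,::-1]);np.savez(f"{n}0.npz",**{k:v for k,v in p.items() if isinstance(v,np.ndarray)})
    K=p["camera_matrix"];T=p["world_from_camera"];print(n,K.tolist(),np.round(T,3).tolist())
    for t in ["tall_doser","short_doser","tall_wing_tip","short_wing_tip","pot","nail_jar","measure"]:
        for d in outline_of(t,p)[:3]:
            r,c=d["position"];z=p["z_map"][int(r),int(c)]
            w=T@np.r_[z*(np.linalg.inv(K)@[c,r,1]),1]
            print(n,t,round(d["p"],2),(round(r),round(c)),np.round(w[:3],3),d["region"].sum())
E
```

```text
{'time': 0.0, 'joints': array([ 1.18829587,  0.31174653,  0.01396607,  1.51310975, -0.00440828,
        1.31919711, -0.02720447]), 'dq': array([-4.93854454e-04, -2.94181295e-03, -1.58582013e-04, -6.00724942e-04,
        1.24274847e-03,  7.87401002e-04, -6.30049458e-05]), 'effort': array([ 1.44834567e-04, -3.79910731e+01,  1.46275749e-01, -2.30590421e+01,
        1.23426170e-02,  1.38320340e-02,  7.73233126e-06]), 'position': array([ 0.18362178, -0.51768604,  0.24718824]), 'tcp_rot': array([-3.10749024,  1.56836638,  1.9457939 ]), 'contact_force': array([-0.5697096 ,  0.29291941, -0.31622265]), 'torque': array([ 0.01721652, -0.00670718,  0.00768121]), 'grip_width': 0.9993039196836935}
top [[464.1653634366578, 0.0, 312.77822846000925], [0.0, 464.1653634366578, 240.30442012479773], [0.0, 0.0, 1.0]] [[0.009, -0.995, 0.104, 0.426], [-1.0, -0.008, 0.01, 0.003], [-0.009, -0.104, -0.995, 1.203], [0.0, 0.0, 0.0, 1.0]]
top tall_doser 0.76 (224, 231) [0.571 0.198 0.164] 2636
top tall_doser 0.43 (230, 412) [ 0.565 -0.221  0.113] 1014
top short_doser 0.92 (313, 408) [ 0.373 -0.21   0.108] 2183
to
[... 690 characters left out ...]
5], [0.007, -0.778, -0.628, 0.865], [0.0, 0.0, 0.0, 1.0]]
side tall_doser 0.83 (306, 240) [0.528 0.257 0.153] 4050
side short_doser 0.76 (256, 420) [ 0.361 -0.208  0.048] 2393
side short_doser 0.69 (223, 354) [ 0.542 -0.178  0.09 ] 2065
side short_doser 0.67 (236, 492) [ 0.244 -0.382  0.058] 2137
side tall_wing_tip 0.71 (289, 238) [0.564 0.225 0.154] 1758
side short_wing_tip 0.9 (226, 494) [ 0.242 -0.369  0.098] 817
side short_wing_tip 0.86 (240, 425) [ 0.352 -0.2    0.107] 997
side short_wing_tip 0.6 (208, 358) [ 0.555 -0.216  0.109] 720
side pot 0.83 (256, 268) [0.665 0.024 0.055] 593
side nail_jar 0.78 (275, 300) [0.552 0.039 0.063] 730
side measure 0.72 (303, 355) [0.399 0.036 0.058] 722
```

```bash
python3 - <<'E'
import cv2
a=cv2.imread("pics/top0.png")[150:430,170:550]
cv2.imwrite("pics/v1.png",cv2.resize(a,None,fx=2.1,fy=2.1,interpolation=cv2.INTER_CUBIC))
E
```

```text
(no output)
```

View pics/v1.png

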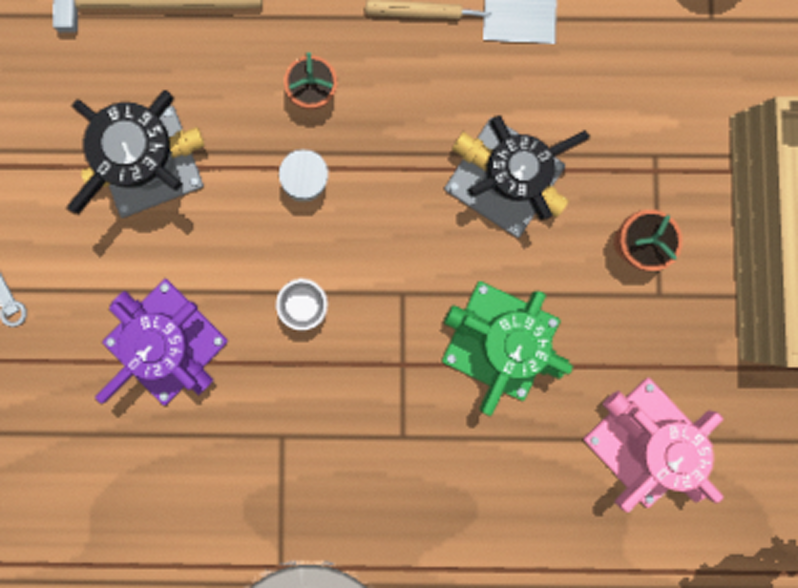

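View pics/side0.png

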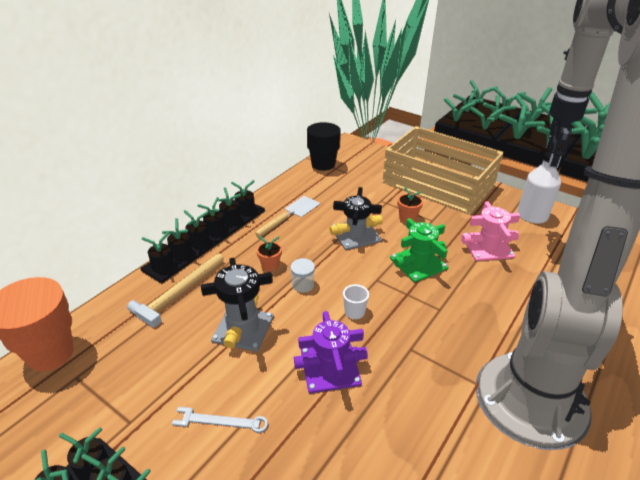

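The top view shows the tall black doser at pixel (230, 218) and the short black one at (419, 229). The green, pink and purple ones are decoys. Next I'll rectify each sleeve-top plane to read the angles.

```bash
python3 - <<'E'
import numpy as np,cv2
d=np.load("top0.npz");K=d["camera_matrix"];T=d["world_from_camera"];C=np.linalg.inv(T)
P=K@C[:3]
v,u=np.mgrid[0:480,0:640];z=d["z_map"]
W=np.stack([(u-K[0,2])/K[0,0]*z,(v-K[1,2])/K[1,1]*z,z,np.ones_like(z)],-1)@T.T
out=[]
for name,c0,zc,zs,rc,L in [("tall",(0.575,0.205),.161,.155,.024,.095),("short",(0.562,-.235),.114,.108,.017,.085)]:
    near=np.hypot(W[...,0]-c0[0],W[...,1]-c0[1])<.07
    m=near&(abs(W[...,2]-zc)<.0035)&(d["color"].min(-1)>90)
    p=W[m][:,:2]; c,r=cv2.minEnclosingCircle(p.astype(np.float32)); print(name,"cap",m.sum(),np.round(p.mean(0),4),np.round(c,4),r,W[m][:,2].mean())
    c=np.array(c)
    # lugs
    h=W[...,:2]-c; rad=np.hypot(h[...,0],h[...,1]); lug=(abs(W[...,2]-(zs-.002))<.006)&(rad<.12)&(rad>L-.04+.02)
    print(" sleeve/lug far", [(round(float(np.degrees(np.arctan2(a[1],a[0])))),round(float(np.hypot(*a)),3)) for a in h[lug]][::3])
    # rectify: image up=+x, right=-y
    s=2600; N=520
    H=np.array([[0,-1/s,c[0]+N/2/s],[-1/s,0,c[1]+N/2/s],[0,0,0],[0,0,1.]]);H[2]=[0,0,zs]
    img=cv2.warpPerspective(d["color"][:,:,::-1].copy(),P@H,(N,N),flags=cv2.INTER_CUBIC|cv2.WARP_INVERSE_MAP)
    out.append(cv2.resize(img,(400,400)))
cv2.imwrite("pics/v2.png",np.hstack(out))
E
```

```text
tall cap 345 [0.5853 0.2052] [0.5853 0.2025] 0.04084150120615959 0.16058472078660746
 sleeve/lug far [(50, 0.076), (54, 0.076), (137, 0.076), (139, 0.077), (138, 0.081), (141, 0.077), (138, 0.084), (141, 0.08), (137, 0.089), (140, 0.085), (143, 0.08), (139, 0.089), (142, 0.085), (139, 0.092), (142, 0.088), (140, 0.094), (143, 0.089), (141, 0.096), (144, 0.091)]
short cap 155 [ 0.5707 -0.2352] [ 0.5739 -0.2314] 0.030126214027404785 0.11386364283935177
 sleeve/lug far [(-63, 0.084), (-64, 0.08), (-66, 0.087), (-66, 0.081), (-63, 0.068), (-66, 0.073), (-68, 0.081), (-70, 0.087), (-67, 0.07), (-69, 0.077), (-71, 0.083), (-69, 0.069), (-71, 0.075), (-71, 0.068), (-72, 0.066), (-149, 0.066), (-151, 0.067), (-156, 0.067), (-150, 0.07)]
```

View pics/v2.png

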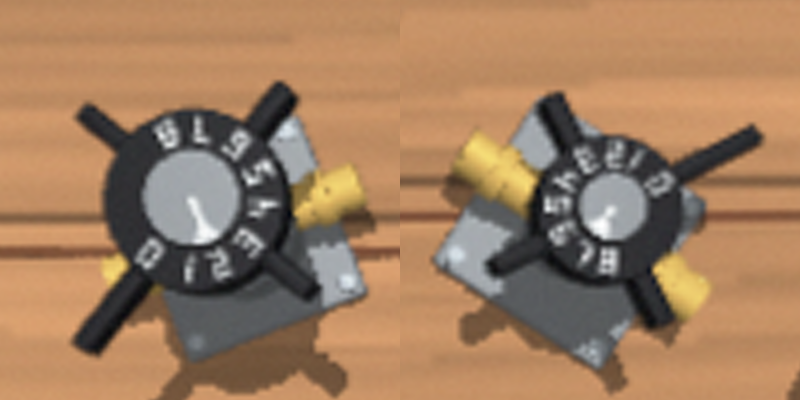

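The rectified views show:
- **Tall doser:** arrow at about -160° and wing at about 140°, so it reads 2. It needs 120° clockwise.
- **Short doser:** arrow at about 148° and wing at about -62°, so it reads 7. It needs 150° counter-clockwise.

I'll straddle each wing loosely with the jaws and carry it round in an arc.

```bash
cat > h.py <<'E'
import numpy as np,sys
from scipy.spatial.transform import Rotation as R
from cell import telemetry
def plan(pos,zang):
    """shift and turn (tool axes, now) to TCP pos, tool down, tool z at world angle zang deg or +180"""
    s=telemetry.sense();M=R.from_euler("xyz",s["tcp_rot"]);m=M.as_matrix()
    print("t",round(s["time"],2),"pos",s["position"].round(4),"zang",np.degrees(np.arctan2(m[1,2],m[0,2])).round(1),"tilt x",m[:,0].round(3),"F",s["contact_force"].round(1),"grip",round(s["grip_width"],3),"j",s["joints"].round(2))
    print("shift",(m.T@(np.array(pos)-s["position"])).round(4))
    for a in (zang,zang+180):
        t=np.radians(a);z=np.array([np.cos(t),np.sin(t),0]);x=np.array([0,0,-1.]);G=np.c_[x,np.cross(z,x),z]
        print("turn for",a,(M.inv()*R.from_matrix(G)).as_rotvec().round(4))
        print("  shift after turn",(G.T@(np.array(pos)-s["position"])).round(4))
def wing(c,ang,r,z): 
    a=np.radians(ang); return [c[0]+r*np.cos(a),c[1]+r*np.sin(a),z]
TALL=(.5855,.204); SHORT=(.5694,-.236)
E
python3 - <<'E'
from h import *
plan(wing(SHORT,-62.5,.070,.20),27.5)
E
```

```text
t 0.8 pos [ 0.1839 -0.5184  0.2483] zang -70.5 tilt x [ 0. -0. -1.] F [-0.5 -0.3 -0.3] grip 1.001 j [ 1.19  0.31  0.01  1.51 -0.    1.32 -0.03]
shift [ 0.0483  0.4675 -0.0679]
turn for 27.5 [-1.7099e+00  0.0000e+00  1.0000e-04]
  shift after turn [0.0483 0.0025 0.4724]
turn for 207.5 [ 1.4317e+00  1.0000e-04 -0.0000e+00]
  shift after turn [ 0.0483 -0.0025 -0.4724]
```

Emit:
play_rows(
  series=[
    [0, 0.03, -0.004, 0, 0, 0, 0.085],
    [0, 0.03, -0.004, 0, 0, 0, 0.085],
    [0, 0.03, -0.004, 0, 0, 0, 0.085],
    [0, 0.03, -0.004, 0, 0, 0, 0.085],
    [0, 0.03, -0.004, 0, 0, 0, 0.085],
    [0, 0.03, -0.004, 0, 0, 0, 0.085],
    [0, 0.03, -0.004, 0, 0, 0, 0.085],
    [0, 0.03, -0.004, 0, 0, 0, 0.085],
    [0, 0.03, -0.004, 0, 0, 0, 0.085],
    [0, 0.03, -0.004, 0, 0, 0, 0.06],
    [0, 0.03, -0.004, 0, 0, 0, 0.05],
    [0, 0.03, -0.004, 0, 0, 0, 0.04],
    [0, 0.03, -0.004, 0, 0, 0, 0.03],
    [0, 0.03, -0.004, 0, 0, 0, 0.03],
    [0, 0.03, -0.004, 0, 0, 0, 0.03],
    [0, 0.0175, -0.0079, 0, 0, 0, 0.03],
  ],
)

```text
time: 2.13
position: [0.6048, -0.2958, 0.2474]
tcp_rot: [2.058, 1.569, 0.831]
contact_force: [0.7, 0.2, -0.4]
grip_width: 0.348
```

Emit:
play_rows(
  series=[
    [0, 0, 0, 0.12, 0, 0, 0.03],
    [0, 0, 0, 0.12, 0, 0, 0.03],
    [0, 0, 0, 0.12, 0, 0, 0.03],
    [0, 0, 0, 0.12, 0, 0, 0.03],
    [0, 0, 0, 0.12, 0, 0, 0.03],
    [0, 0, 0, 0.12, 0, 0, 0.03],
    [0, 0, 0, 0.12, 0, 0, 0.03],
    [0, 0, 0, 0.12, 0, 0, 0.03],
    [0, 0, 0, 0.12, 0, 0, 0.03],
    [0, 0, 0, 0.12, 0, 0, 0.03],
    [0, 0, 0, 0.12, 0, 0, 0.03],
    [0, 0, 0, 0.11, 0, 0, 0.03],
    [0, 0, 0, 0, 0, 0, 0.03],
    [0, 0, 0, 0, 0, 0, 0.03],
  ],
)

```text
time: 3.3
position: [0.6018, -0.298, 0.2481]
tcp_rot: [-0.111, 1.57, -2.768]
contact_force: [-0.0, 0.3, 0.2]
grip_width: 0.352
```

```bash
python3 - <<'E'
from h import *
from cell import camera
import cv2
plan(wing(SHORT,-62.5,.070,.102),207.5)
s=telemetry.sense();p=camera("wrist");np.savez("w1.npz",pos=s["position"],rot=s["tcp_rot"],**{k:v for k,v in p.items() if isinstance(v,np.ndarray)})
cv2.imwrite("pics/w1.png",p["color"][:,:,::-1])
# mark expected wing tip / centre: project world to fisheye
M=R.from_euler("xyz",s["tcp_rot"]).as_matrix();K=p["camera_matrix"];HE=p["hand_eye"]
im=p["color"][:,:,::-1].copy()
for w in [[*SHORT,.114]]+[wing(SHORT,-62.5+90*k,[.085,.065][k>0],.106) for k in range(4)]:
    t=M.T@(np.array(w)-s["position"]);c=np.linalg.inv(HE)@np.r_[t,1];c=c[:3]
    th=np.arctan2(np.hypot(c[0],c[1]),c[2]);ph=np.arctan2(c[1],c[0])
    u,v=K[0,2]+K[0,0]*th*np.cos(ph),K[1,2]+K[1,1]*th*np.sin(ph);print(round(u),round(v))
    cv2.circle(im,(int(u),int(v)),3,(0,0,255),1)
cv2.imwrite("pics/v4.png",im)
E
```

```text
t 3.3 pos [ 0.6018 -0.298   0.2481] zang -152.2 tilt x [-0. -0. -1.] F [-0.   0.3  0.2] grip 0.352 j [ 0.36  0.57  0.13  1.13 -0.07  1.45 -2.18]
shift [0.1461 0.     0.    ]
turn for 207.5 [0.0046 0.0004 0.    ]
  shift after turn [1.461e-01 0.000e+00 1.000e-04]
turn for 387.5 [-3.137e+00 -1.000e-04  6.000e-04]
  shift after turn [ 1.461e-01 -0.000e+00 -1.000e-04]
319 319
319 211
240 312
319 377
397 313
```

View pics/v4.png

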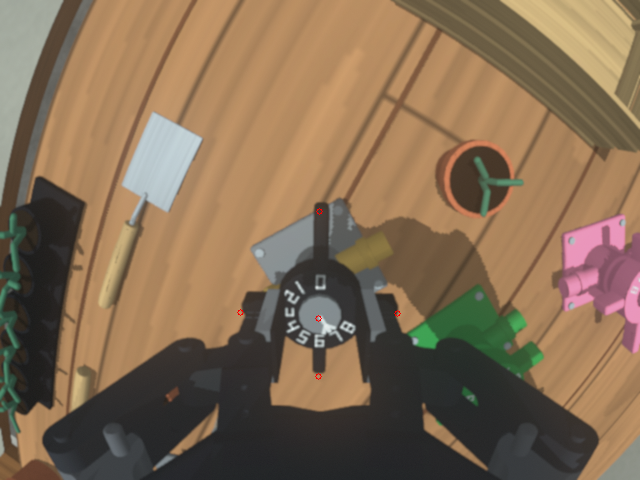

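The wrist view agrees with the model: my projected centre and wing tips land within about 2 px, and 7 is at the arrow. I'll go down and start the arc.

Emit:
play_rows(
  series=[
    [0.025, 0, 0, 0, 0, 0, 0.03],
    [0.025, 0, 0, 0, 0, 0, 0.03],
    [0.025, 0, 0, 0, 0, 0, 0.03],
    [0.025, 0, 0, 0, 0, 0, 0.03],
    [0.016, 0, 0, 0, 0, 0, 0.03],
    [0.015, 0, 0, 0, 0, 0, 0.03],
    [0.015, 0, 0, 0, 0, 0, 0.03],
    [0, 0, 0, 0, 0, 0, 0.03],
    [0, 0, 0, 0, 0, 0, 0.03],
  ],
)

```text
time: 4.1
position: [0.6011, -0.2977, 0.1014]
tcp_rot: [-1.014, 1.568, 2.611]
contact_force: [0.2, -0.3, 0.1]
grip_width: 0.35
```

Emit:
play_rows(
  series=[
    [0, -0.0001, -0.00366, -0.0524, 0, 0, 0.03],
    [0, -0.0001, -0.00366, -0.0524, 0, 0, 0.03],
    [0, -0.0001, -0.00366, -0.0524, 0, 0, 0.03],
    [0, -0.0001, -0.00366, -0.0524, 0, 0, 0.03],
    [0, -0.0001, -0.00366, -0.0524, 0, 0, 0.03],
    [0, -0.0001, -0.00366, -0.0524, 0, 0, 0.03],
    [0, -0.0001, -0.00366, -0.0524, 0, 0, 0.03],
    [0, -0.0001, -0.00366, -0.0524, 0, 0, 0.03],
    [0, -0.0001, -0.00366, -0.0524, 0, 0, 0.03],
    [0, -0.0001, -0.00366, -0.0524, 0, 0, 0.03],
  ],
)

```text
time: 4.93
position: [0.6294, -0.2742, 0.1044]
tcp_rot: [1.656, 1.567, -0.477]
contact_force: [0.5, 1.1, -0.4]
grip_width: 0.352
```

```bash
python3 - <<'E'
from h import *
plan(wing(SHORT,-32.5,.070,.102),237.5)
E
```

```text
t 4.93 pos [ 0.6294 -0.2742  0.1044] zang -122.2 tilt x [ 0.003 -0.002 -1.   ] F [ 0.5  1.1 -0.4] grip 0.352 j [ 0.39  0.69 -0.    1.28  0.    1.17 -1.75]
shift [ 0.0024 -0.0012 -0.    ]
turn for 237.5 [ 0.0052 -0.0003 -0.0033]
  shift after turn [ 0.0024 -0.0012 -0.    ]
turn for 417.5 [-3.1364e+00  5.2000e-03 -5.0000e-04]
  shift after turn [0.0024 0.0012 0.    ]
```

Emit:
play_rows(
  series=[
    [0.002, -0.0011, -0.00366, -0.0524, 0, 0, 0.03],
    [0, -0.0001, -0.00366, -0.0524, 0, 0, 0.03],
    [0, -0.0001, -0.00366, -0.0524, 0, 0, 0.03],
    [0, -0.0001, -0.00366, -0.0524, 0, 0, 0.03],
    [0, -0.0001, -0.00366, -0.0524, 0, 0, 0.03],
    [0, -0.0001, -0.00366, -0.0524, 0, 0, 0.03],
    [0, -0.0001, -0.00366, -0.0524, 0, 0, 0.03],
    [0, -0.0001, -0.00366, -0.0524, 0, 0, 0.03],
    [0, -0.0001, -0.00366, -0.0524, 0, 0, 0.03],
    [0, -0.0001, -0.00366, -0.0524, 0, 0, 0.03],
    [0, -0.0001, -0.00366, -0.0524, 0, 0, 0.03],
    [0, -0.0001, -0.00366, -0.0524, 0, 0, 0.03],
    [0, -0.0001, -0.00366, -0.0524, 0, 0, 0.03],
    [0, -0.0001, -0.00366, -0.0524, 0, 0, 0.03],
    [0, -0.0001, -0.00366, -0.0524, 0, 0, 0.03],
    [0, -0.0001, -0.00366, -0.0524, 0, 0, 0.03],
    [0, -0.0001, -0.00366, -0.0524, 0, 0, 0.03],
    [0, -0.0001, -0.00366, -0.0524, 0, 0, 0.03],
    [0, -0.0001, -0.00366, -0.0524, 0, 0, 0.03],
    [0, -0.0001, -0.00366, -0.0524, 0, 0, 0.03],
  ],
)

```text
time: 6.6
position: [0.6314, -0.2039, 0.1024]
tcp_rot: [0.631, 1.567, -0.454]
contact_force: [-0.4, -0.3, 1.1]
grip_width: 0.349
```

```bash
python3 - <<'E'
from h import *
plan(wing(SHORT,27.5,.070,.102),297.5)
E
```

```text
t 6.6 pos [ 0.6314 -0.2039  0.1024] zang -62.2 tilt x [ 0.003 -0.002 -1.   ] F [-0.4 -0.3  1.1] grip 0.349 j [ 0.44  0.66 -0.25  1.36  0.17  1.14 -0.91]
shift [ 0.0004  0.0002 -0.0001]
turn for 297.5 [ 0.0055  0.0029 -0.0021]
  shift after turn [ 0.0004  0.0002 -0.0001]
turn for 477.5 [-3.136   0.0033  0.0045]
  shift after turn [ 0.0004 -0.0002  0.0001]
```

Emit:
play_rows(
  series=[
    [0, -0.0001, -0.00366, -0.0524, 0, 0, 0.03],
    [0, -0.0001, -0.00366, -0.0524, 0, 0, 0.03],
    [0, -0.0001, -0.00366, -0.0524, 0, 0, 0.03],
    [0, -0.0001, -0.00366, -0.0524, 0, 0, 0.03],
    [0, -0.0001, -0.00366, -0.0524, 0, 0, 0.03],
    [0, -0.0001, -0.00366, -0.0524, 0, 0, 0.03],
    [0, -0.0001, -0.00366, -0.0524, 0, 0, 0.03],
    [0, -0.0001, -0.00366, -0.0524, 0, 0, 0.03],
    [0, -0.0001, -0.00366, -0.0524, 0, 0, 0.03],
    [0, -0.0001, -0.00366, -0.0524, 0, 0, 0.03],
    [0, -0.0001, -0.00366, -0.0524, 0, 0, 0.03],
    [0, -0.0001, -0.00366, -0.0524, 0, 0, 0.03],
    [0, -0.0001, -0.00366, -0.0524, 0, 0, 0.03],
    [0, -0.0001, -0.00366, -0.0524, 0, 0, 0.03],
    [0, -0.0001, -0.00366, -0.0524, 0, 0, 0.03],
    [0, -0.0001, -0.00366, -0.0524, 0, 0, 0.03],
    [0, -0.0001, -0.00366, -0.0524, 0, 0, 0.03],
    [0, -0.0001, -0.00366, -0.0524, 0, 0, 0.03],
    [0, -0.0001, -0.00366, -0.0524, 0, 0, 0.03],
    [0, -0.0001, -0.00366, -0.0524, 0, 0, 0.03],
  ],
)

```text
time: 8.27
position: [0.5723, -0.1668, 0.1023]
tcp_rot: [-0.479, 1.567, -0.517]
contact_force: [-0.0, 0.1, 0.3]
grip_width: 0.352
```

Emit:
play_rows(
  series=[
    [0, 0, 0, 0, 0, 0, 0.03],
    [0, 0, 0, 0, 0, 0, 0.03],
    [0, 0, 0, 0, 0, 0, 0.03],
    [0, 0, 0, 0, 0, 0, 0.03],
    [-0.025, 0, 0, 0, 0, 0, 0.03],
    [-0.03, 0, 0, 0, 0, 0, 0.03],
    [-0.03, 0, 0, 0, 0, 0, 0.03],
    [-0.03, 0, 0, 0, 0, 0, 0.03],
    [-0.03, 0, 0, 0, 0, 0, 0.03],
    [0, 0, 0, 0, 0, 0, 0.03],
  ],
)

```text
time: 9.1
position: [0.5752, -0.1659, 0.2529]
tcp_rot: [-0.191, 1.557, -0.232]
contact_force: [1.3, 0.6, 1.2]
grip_width: 0.347
```

```bash
python3 - <<'E'
from h import *
from cell import camera
import cv2
plan(wing(TALL,140.5,.078,.25),230.5)
p=camera("wrist");a=p["color"][100:400,170:470,::-1]
q=camera("top")["color"][150:300,170:550,::-1]
cv2.imwrite("pics/v5.png",np.vstack([cv2.resize(a,(500,360)),cv2.resize(q,(500,200),interpolation=cv2.INTER_CUBIC)]))
E
```

```text
t 9.1 pos [ 0.5752 -0.1659  0.2529] zang -2.3 tilt x [ 0.013 -0.003 -1.   ] F [1.3 0.6 1.2] grip 0.347 j [ 0.62  0.45 -0.54  1.36  0.23  1.38  0.03]
shift [ 0.0009  0.4172 -0.0668]
turn for 230.5 [ 2.2198  0.0104 -0.0136]
  shift after turn [ 0.0029 -0.3053 -0.292 ]
turn for 410.5 [-0.9217  0.0114  0.0087]
  shift after turn [0.0029 0.3053 0.292 ]
```

View pics/v5.png

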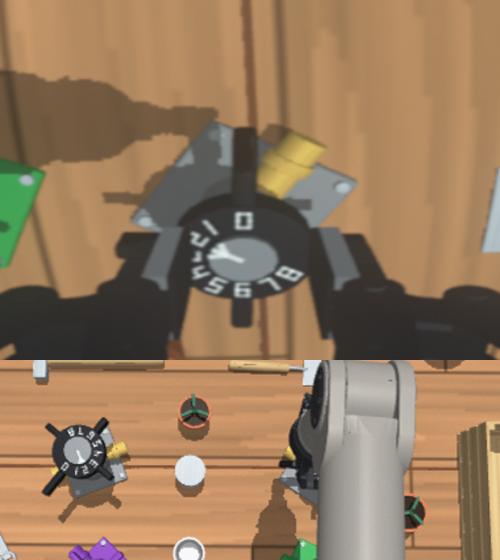

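The short doser now reads 2: its arrow, at about (215, 250) in the crop, points at the 2. On to the tall doser.

Emit:
play_rows(
  series=[
    [0, 0.0261, -0.0042, 0, 0, 0, 0.03],
    [0, 0.0261, -0.0042, 0, 0, 0, 0.03],
    [0, 0.0261, -0.0042, 0, 0, 0, 0.03],
    [0, 0.0261, -0.0042, 0, 0, 0, 0.03],
    [0, 0.0261, -0.0042, 0, 0, 0, 0.03],
    [0, 0.0261, -0.0042, 0, 0, 0, 0.03],
    [0, 0.0261, -0.0042, 0, 0, 0, 0.03],
    [0, 0.0261, -0.0042, 0, 0, 0, 0.03],
    [0, 0.0261, -0.0042, 0, 0, 0, 0.03],
    [0, 0.0261, -0.0042, 0, 0, 0, 0.03],
    [0, 0.0261, -0.0042, 0, 0, 0, 0.03],
    [0, 0.0261, -0.0042, 0, 0, 0, 0.03],
    [0, 0.0261, -0.0042, 0, 0, 0, 0.03],
    [0, 0.0261, -0.0042, 0, 0, 0, 0.03],
    [0, 0.0261, -0.0042, 0, 0, 0, 0.03],
    [0, 0.0261, -0.0042, 0, 0, 0, 0.03],
    [0, 0, 0, 0, 0, 0, 0.03],
  ],
)

```text
time: 10.62
position: [0.5168, 0.2614, 0.2437]
tcp_rot: [2.37, 1.564, 2.34]
contact_force: [-0.8, 0.9, 0.4]
grip_width: 0.35
```

Emit:
play_rows(
  series=[
    [0, 0, 0, -0.092, 0, 0, 0.03],
    [0, 0, 0, -0.092, 0, 0, 0.03],
    [0, 0, 0, -0.092, 0, 0, 0.03],
    [0, 0, 0, -0.092, 0, 0, 0.03],
    [0, 0, 0, -0.092, 0, 0, 0.03],
    [0, 0, 0, -0.092, 0, 0, 0.03],
    [0, 0, 0, -0.092, 0, 0, 0.03],
    [0, 0, 0, -0.092, 0, 0, 0.03],
    [0, 0, 0, -0.092, 0, 0, 0.03],
    [0, 0, 0, -0.092, 0, 0, 0.03],
    [0, 0, 0, 0, 0, 0, 0.03],
    [0, 0, 0, 0, 0, 0, 0.03],
  ],
)

```text
time: 11.62
position: [0.5204, 0.2534, 0.244]
tcp_rot: [2.714, 1.568, -2.691]
contact_force: [0.1, -0.3, -0.3]
grip_width: 0.355
```

```bash
python3 - <<'E'
from h import *
from cell import camera
import cv2
plan(wing(TALL,140.5,.078,.150),50.5)
s=telemetry.sense();p=camera("wrist")
M=R.from_euler("xyz",s["tcp_rot"]).as_matrix();K=p["camera_matrix"];HE=p["hand_eye"]
im=p["color"][:,:,::-1].copy()
for w in [[*TALL,.161]]+[wing(TALL,140.5+90*k,[.095,.074][k>0],.153) for k in range(4)]:
    c=np.linalg.inv(HE)@np.r_[M.T@(np.array(w)-s["position"]),1]
    th=np.arctan2(np.hypot(c[0],c[1]),c[2]);ph=np.arctan2(c[1],c[0])
    u,v=K[0,2]+K[0,0]*th*np.cos(ph),K[1,2]+K[1,1]*th*np.sin(ph)
    cv2.circle(im,(int(u),int(v)),3,(0,0,255),1)
cv2.imwrite("pics/v6.png",im)
E
```

```text
t 11.62 pos [0.5204 0.2534 0.244 ] zang 50.3 tilt x [-0.002 -0.001 -1.   ] F [ 0.1 -0.3 -0.3] grip 0.355 j [ 0.09  0.51 -0.87  1.41  0.38  1.4   0.1 ]
shift [ 0.0939 -0.0037  0.0035]
turn for 50.5 [-0.0039 -0.0022 -0.001 ]
  shift after turn [ 0.094  -0.0037  0.0033]
turn for 230.5 [ 3.1376e+00 -1.6000e-03  3.5000e-03]
  shift after turn [ 0.094   0.0037 -0.0033]
```

View pics/v6.png

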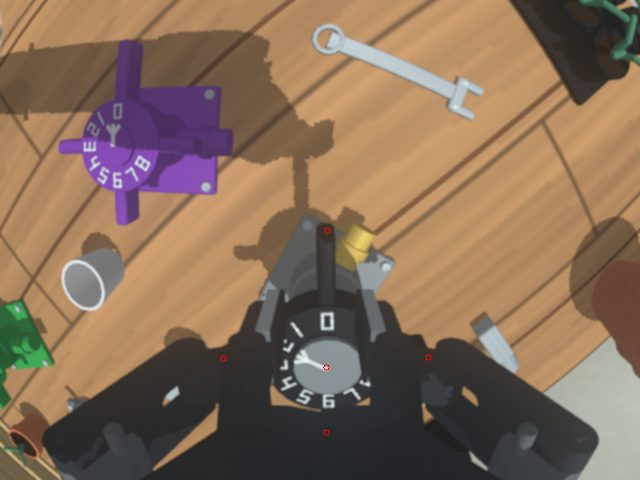

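The model matches the view again: 2 is at the arrow and the wing is between the jaws. Correct, descend and start the arc.

Emit:
play_rows(
  series=[
    [0, -0.0037, 0.0034, 0, 0, 0, 0.03],
    [0.02, 0, 0, 0, 0, 0, 0.03],
    [0.02, 0, 0, 0, 0, 0, 0.03],
    [0.02, 0, 0, 0, 0, 0, 0.03],
    [0.017, 0, 0, 0, 0, 0, 0.03],
    [0.017, 0, 0, 0, 0, 0, 0.03],
    [0, 0, 0, 0, 0, 0, 0.03],
    [0, -0.0001, 0.00408, 0.0524, 0, 0, 0.03],
    [0, -0.0001, 0.00408, 0.0524, 0, 0, 0.03],
    [0, -0.0001, 0.00408, 0.0524, 0, 0, 0.03],
    [0, -0.0001, 0.00408, 0.0524, 0, 0, 0.03],
    [0, -0.0001, 0.00408, 0.0524, 0, 0, 0.03],
    [0, -0.0001, 0.00408, 0.0524, 0, 0, 0.03],
    [0, -0.0001, 0.00408, 0.0524, 0, 0, 0.03],
    [0, -0.0001, 0.00408, 0.0524, 0, 0, 0.03],
    [0, -0.0001, 0.00408, 0.0524, 0, 0, 0.03],
    [0, -0.0001, 0.00408, 0.0524, 0, 0, 0.03],
  ],
)

```text
time: 13.08
position: [0.5593, 0.2783, 0.1524]
tcp_rot: [0.122, 1.569, 0.475]
contact_force: [-0.7, 0.1, 0.7]
grip_width: 0.351
```

```bash
python3 - <<'E'
from h import *
plan(wing(TALL,110.5,.078,.150),20.5)
E
```

```text
t 13.08 pos [0.5593 0.2783 0.1524] zang 20.2 tilt x [ 0.001  0.001 -1.   ] F [-0.7  0.1  0.7] grip 0.351 j [-0.06  0.62 -0.69  1.42  0.4   1.24 -0.43]
shift [ 0.0024 -0.0008 -0.0015]
turn for 20.5 [-0.005   0.0014 -0.0002]
  shift after turn [ 0.0024 -0.0008 -0.0015]
turn for 200.5 [ 3.1366e+00 -3.0000e-04 -2.2000e-03]
  shift after turn [0.0024 0.0008 0.0015]
```

Emit:
play_rows(
  series=[
    [0.002, -0.0009, 0.0028, 0.0524, 0, 0, 0.03],
    [0, -0.0001, 0.00408, 0.0524, 0, 0, 0.03],
    [0, -0.0001, 0.00408, 0.0524, 0, 0, 0.03],
    [0, -0.0001, 0.00408, 0.0524, 0, 0, 0.03],
    [0, -0.0001, 0.00408, 0.0524, 0, 0, 0.03],
    [0, -0.0001, 0.00408, 0.0524, 0, 0, 0.03],
    [0, -0.0001, 0.00408, 0.0524, 0, 0, 0.03],
    [0, -0.0001, 0.00408, 0.0524, 0, 0, 0.03],
    [0, -0.0001, 0.00408, 0.0524, 0, 0, 0.03],
    [0, -0.0001, 0.00408, 0.0524, 0, 0, 0.03],
    [0, -0.0001, 0.00408, 0.0524, 0, 0, 0.03],
    [0, -0.0001, 0.00408, 0.0524, 0, 0, 0.03],
    [0, -0.0001, 0.00408, 0.0524, 0, 0, 0.03],
    [0, -0.0001, 0.00408, 0.0524, 0, 0, 0.03],
    [0, -0.0001, 0.00408, 0.0524, 0, 0, 0.03],
    [0, -0.0001, 0.00408, 0.0524, 0, 0, 0.03],
    [0, -0.0001, 0.00408, 0.0524, 0, 0, 0.03],
    [0, -0.0001, 0.00408, 0.0524, 0, 0, 0.03],
    [0, -0.0001, 0.00408, 0.0524, 0, 0, 0.03],
    [0, -0.0001, 0.00408, 0.0524, 0, 0, 0.03],
  ],
)

```text
time: 14.75
position: [0.6351, 0.2643, 0.1504]
tcp_rot: [1.36, 1.569, 0.665]
contact_force: [-0.3, -0.8, 0.3]
grip_width: 0.348
```

```bash
python3 - <<'E'
from h import *
plan(wing(TALL,50.5,.078,.150),-39.5)
E
```

```text
t 14.75 pos [0.6351 0.2643 0.1504] zang -39.8 tilt x [ 0.001  0.001 -1.   ] F [-0.3 -0.8  0.3] grip 0.348 j [-0.18  0.7  -0.43  1.21  0.28  1.29 -1.29]
shift [ 0.0004 -0.0001  0.0001]
turn for -39.5 [-0.0053  0.0003 -0.0016]
  shift after turn [ 0.0004 -0.0001  0.0001]
turn for 140.5 [ 3.1363e+00 -2.4000e-03 -5.0000e-04]
  shift after turn [ 0.0004  0.0001 -0.0001]
```

Emit:
play_rows(
  series=[
    [0, -0.0001, 0.00408, 0.0524, 0, 0, 0.03],
    [0, -0.0001, 0.00408, 0.0524, 0, 0, 0.03],
    [0, -0.0001, 0.00408, 0.0524, 0, 0, 0.03],
    [0, -0.0001, 0.00408, 0.0524, 0, 0, 0.03],
    [0, -0.0001, 0.00408, 0.0524, 0, 0, 0.03],
    [0, -0.0001, 0.00408, 0.0524, 0, 0, 0.03],
    [0, -0.0001, 0.00408, 0.0524, 0, 0, 0.03],
    [0, -0.0001, 0.00408, 0.0524, 0, 0, 0.03],
    [0, -0.0001, 0.00408, 0.0524, 0, 0, 0.03],
    [0, -0.0001, 0.00408, 0.0524, 0, 0, 0.03],
    [0, 0, 0, 0, 0, 0, 0.03],
    [0, 0, 0, 0, 0, 0, 0.03],
    [0, 0, 0, 0, 0, 0, 0.03],
    [0, 0, 0, 0, 0, 0, 0.03],
    [-0.025, 0, 0, 0, 0, 0, 0.03],
    [-0.025, 0, 0, 0, 0, 0, 0.03],
    [-0.025, 0, 0, 0, 0, 0, 0.03],
    [-0.025, 0, 0, 0, 0, 0, 0.03],
    [0, 0, 0, 0, 0, 0, 0.03],
  ],
)

```text
time: 16.33
position: [0.6602, 0.2327, 0.2564]
tcp_rot: [1.67, 1.559, 0.455]
contact_force: [-0.4, 0.2, 2.2]
grip_width: 0.355
```

```bash
python3 - <<'E'
from h import *
from cell import camera
import cv2
plan([.45,0,.30],20)
a=camera("wrist")["color"][100:480,120:520,::-1]
cv2.imwrite("pics/v7.png",cv2.resize(a,(600,570)))
E
```

```text
t 16.33 pos [0.6602 0.2327 0.2564] zang -69.6 tilt x [ 0.011  0.005 -1.   ] F [-0.4  0.2  2.2] grip 0.355 j [-0.21  0.65 -0.32  1.    0.19  1.51 -1.69]
shift [-0.0471 -0.2775  0.1449]
turn for 20 [-1.5643  0.0084 -0.0104]
  shift after turn [-0.0436 -0.1468 -0.2771]
turn for 200 [ 1.5772 -0.0104 -0.0085]
  shift after turn [-0.0436  0.1468  0.2771]
```

View pics/v7.png

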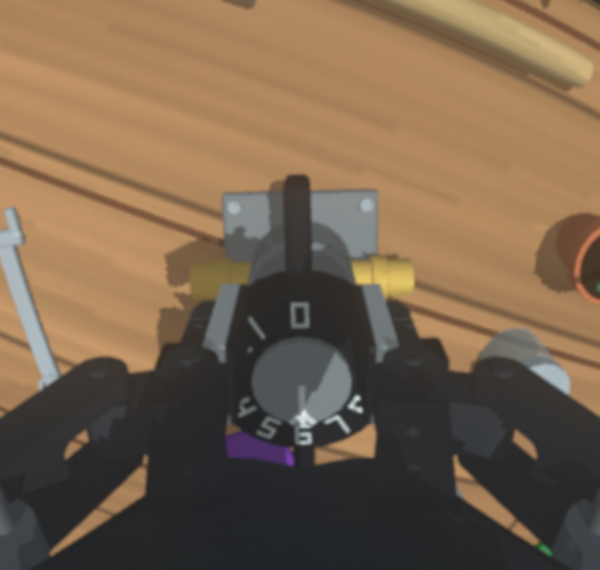

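The tall doser reads 6: the arrow, at about (303, 415), points straight at it. I'll move clear and check both from the top.

Emit:
play_rows(
  series=[
    [-0.02, 0, 0, 0, 0, 0, 0.03],
    [-0.02, 0, 0, 0, 0, 0, 0.03],
    [0, -0.028, 0.0145, 0, 0, 0, 0.03],
    [0, -0.028, 0.0145, 0, 0, 0, 0.03],
    [0, -0.028, 0.0145, 0, 0, 0, 0.03],
    [0, -0.028, 0.0145, 0, 0, 0, 0.03],
    [0, -0.028, 0.0145, 0, 0, 0, 0.03],
    [0, -0.028, 0.0145, 0, 0, 0, 0.03],
    [0, -0.028, 0.0145, 0, 0, 0, 0.03],
    [0, -0.028, 0.0145, 0, 0, 0, 0.03],
    [0, -0.028, 0.0145, 0, 0, 0, 0.03],
    [0, -0.028, 0.0145, 0, 0, 0, 0.03],
    [0, 0, 0, 0, 0, 0, 0.03],
    [0, 0, 0, 0, 0, 0, 0.03],
  ],
)

```text
time: 17.55
position: [0.4444, -0.0039, 0.2886]
tcp_rot: [-1.466, 1.569, -2.685]
contact_force: [-0.1, 1.5, -0.1]
grip_width: 0.353
```

```bash
python3 - <<'E'
from h import *
from cell import camera
import cv2
p=camera("top");P=p["camera_matrix"]@np.linalg.inv(p["world_from_camera"])[:3]
out=[]
for c,zs in ((TALL,.155),(SHORT,.108)):
    s=2000;N=400
    H=np.array([[0,-1/s,c[0]+N/2/s],[-1/s,0,c[1]+N/2/s],[0,0,zs],[0,0,1.]])
    out.append(cv2.warpPerspective(p["color"][:,:,::-1].copy(),P@H,(N,N),flags=cv2.INTER_CUBIC|cv2.WARP_INVERSE_MAP))
cv2.imwrite("pics/v8.png",np.hstack(out))
E
```

```text
(no output)
```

View pics/v8.png

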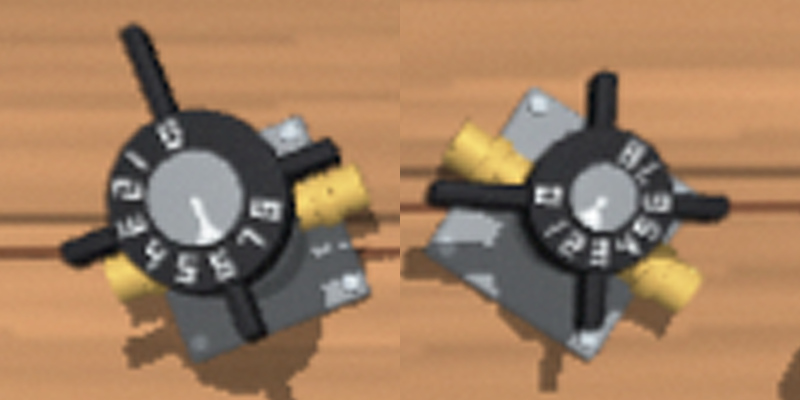

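```bash
python3 -c "
from cell import bot;print(bot.finish_job())"
```

```text
the job is handed in; nothing more can be done
None
```

The tall doser is set to 6 and the short doser to 2, and the job is handed in, about 18 s into the 67 s allowed. I turned each sleeve by straddling its long wing loosely with the jaws and carrying it round:
- **Short doser:** 150° counter-clockwise, from 7 to 2.
- **Tall doser:** 120° clockwise, from 2 to 6.

**Last checks:** The final top view shows 6 and 2 at the arrows. The wings sit at about 22° (expected 20°) and 88° (expected 87.5°), well inside the 7° tolerance. The arm was parked clear of both dosers, and the contact forces I read between moves were about 2 N or less.

The short doser's arrow measured about 5° off its numeral in the low-resolution top view. The wing angle and the foot edges both agree with 2, so I put that down to reading such a small arrow. I did not re-measure the pots, jar, cup or tools at the end, but the fingers stayed well above or away from all of them. No check failed.

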